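Close the specimen carton and read its logger button

ROBOT

A 6-joint arm with a two-finger parallel gripper is mounted at the origin on the work surface. World frame = base frame: x ahead of the robot, y to its left, z up, the work surface at z = 0. Lengths are in m, angles in rad, forces in N, time in s.
With the tool pointing down it reaches from about 0.35 to 0.975 m from the base axis. Payload 4.9 kg.
Tool frame: the origin (TCP) lies at the very end of the fingers, on their centre line; the grasp point (between the pads) lies 19 mm behind it; z points along the fingers, y is the direction in which the jaws open and shut (so a half turn about z gives the same grasp; the last joint's range is limited). The gripper opens to 85 mm and grips with 20 to 120 N. Pads are 22 mm wide; open, the fingers measure 114 mm over their backs; the gripper's body (76 mm by 85 mm) begins 54 mm behind the grasp point. The pads swing forward as they close: fully open they stand 13 mm farther back than shut.
Start: joints at [-1.395, 0.053, 1.613, -0, 1.476, -0.119], TCP at [0.182, -0.598, 0.231] pointing down, gripper open.
Joint ranges: [-3.01, 3.01], [-1.01, 2.22], [0.06, 2.58], [-1.02, 4.17], [0.09, 2.62], [-3.14, 3.14]. Speed limits (rad/s): [2.57, 2.57, 3.14, 3.14, 3.14, 3.14].

INTERFACE

Orientations are given as a unit quaternion [w, x, y, z].
In Python, from plant import monitor, eyes, manip gives the robot as it stands.
- The arm moves only by the tool step_arm, never from a script. Its argument "motion" is a list of rows, each a list of 7 numbers: the shift along the world's x, y, z scaled (see below), then the turn, a rotation vector about the world's x, y, z scaled (see below), then the closure in counts, from 0 (fully open) to 255 (shut). In form: [[x, y, z, ax, ay, az, grip], ...]. A call has 1 to 10 rows; each row is the pose to reach, as a shift and turn from the pose commanded when the call began; what a row does not reach only later rows make up. The controller multiplies each number of a shift by 0.5 m and each number of a turn by 1.5 rad. A row lasts 1/10 s, in which the tool goes at most 50 mm and 8.59 degrees, less where a joint would pass 70% of its speed; a pose out of reach is approached as far as the arm can. A call with a number of a shift or a turn outside -1 to 1 is refused whole. A call with a gripper value outside its range is refused whole. The fingers move at their own pace and stop on an object; the grip force is fixed at half the most. Time passes only in rows, so rows that repeat a pose let the fingers close. It gives the time, the measured TCP pose, the force and the opening at its end, in the units of the state.
- monitor.state(): the state, without advancing time (a new reading comes with each control period).
- eyes.grab_frame(name): name is "scene" or "top" or "wrist"; returns a dict with "pixels" (400x640x3 uint8, red, green, blue), "mtx" (3x3 intrinsics, pixels), "rvec" (rotation vector, rad) and "tvec" (3), from world to camera coordinates, as OpenCV has them; the wrist camera has in their place "hand_eye" (4x4, takes a point from camera to tool coordinates, whose origin is the TCP and whose axes are the flange's). Camera axes: x right, y down, z forward; pixel columns grow to the right and rows downward; lengths in m; the calibration is good to about 2 mm. A picture is of the moment at which its call begins: read the wrist's pose just before it. There is no depth.
- manip.job_done(): hands the job in, once; it reports no verdict.
Trained networks look in the newest picture that a camera, given by its name, has taken for a name from the list of things; names that differ only in an ending like _2 or _b are one class to them, and where a whole thing is asked for, a point or a joint stands for the part that bears it (a point fixed in the world has none). Each returns a list of dicts, best first, with "p" (0 to 1); they miss things now and then, are a little off and sometimes report something else, mostly with a low value. They report only what shows in the picture. A call takes as long as a camera call. They do not tell look-alikes from the thing itself.
- eyes.look_for(name, camera): "box" ([centre column, centre row, width, height] in pixels, round what is visible of it).
- eyes.pinpoint(name, camera): "uv" ([column, row] in pixels: a listed point, or the origin of a listed thing).
The state is a dict: "time": time; "joint_pos": joint angles; "joint_vel": joint speeds; "joint_efforts": joint torques, N m; "tool_pos": TCP position; "tool_rot": TCP orientation; "contact_force": force on the tool from outside, world axes, zero at the start; "ft_torque": the same for the moment, N m; "gripper_width": opening from 0.0 (shut) to 1.0 (fully open).
Only numpy, scipy, OpenCV 4.12 (cv2) and the standard library are available. Lean on these libraries where they do the work, as an engineer would, in place of code of your own. Each camera call takes 0.05 s, during which the arm holds its last target.

TASK

Close the specimen carton for dispatch: fold its two side dust flaps in flat, then swing the lid down over them until it is fully shut. Then draw the reader wand from its leaning bench stand and hold it upright, square on the middle of the steel logger button in the carton's lid, pressing only lightly so that its sprung tip goes about halfway in. Finish while still holding the wand pressed there (do not put it down or let go), and leave the carton, the stand and everything else on the bench where they are.

Things in the scene. Friction and masses are not known exactly. Their poses are not given: they have to be found in the camera images.
- carton: open brown card specimen carton, loose on the bench, about 1.3 kg loaded (foam block and capped tubes inside, all below the rim). Outside 130 (x) x 190 (y) mm, rim 100 mm high, board 3 mm. Origin: centre of the underside; z up. The lid is hinged along the top of its +x wall, one dust flap along the top of its +y wall (left) and one along the top of its -y wall (right).
- dust_left (a joint): angle of the left dust flap, rad: 0 = folded in flat over the rim, 1.57 = standing straight up, more = leaning outward (limit 2.3). Flap 105 mm wide, 60 mm from crease to free edge, 3 mm board. The crease is stiff (0.03 N m) and the flap stays wherever it is left.
- dust_right (a joint): angle of the right dust flap, same size and meaning as dust_left.
- dust_left_hinge (a point): middle of the left flap's crease, at the carton's (0, 95, 100) mm; the crease runs along the carton's x. The point lies on the flap's inner face (underside when folded in).
- dust_right_hinge (a point): middle of the right flap's crease, at the carton's (0, -95, 100) mm, likewise.
- lid (a joint): angle of the lid, rad: 0 = fully shut and level, 1.57 = standing straight up, more = leaning back to +x (limit 2.3). Lid 130 mm from crease to front edge, 190 mm wide, 3 mm board, with a 20 mm tuck lip at right angles along its front edge that goes inside the front (-x) wall. The crease is stiff (0.06 N m) and the lid stays wherever it is left. Lid and dust flaps bump into one another.
- lid_hinge (a point): middle of the lid's crease, at the carton's (65, 0, 104.5) mm, on the lid's inner face; the crease runs along the carton's y.
- logger: logger button set in the outer face of the lid and moving with it: a round steel can 16 mm across standing out 3 mm from a black plastic mount 30 mm across and 3 mm thick. Origin: centre of the mount where it meets the lid's outer face, 70 mm from the crease and 45 mm to the carton's right (-y) of the lid's middle line; z points out of the lid (straight up when the lid is shut).
- logger_face (a point): centre of the steel can's flat outer face, 6 mm out from the lid (at 113.5 mm above the bench with the lid shut).
- wand: cordless reader wand, about 85 g (varies): a white block handle 30 (x) x 22 (y) x 62 (z) mm with rounded edges, below it a steel nose 14.4 mm across and 38 mm long, and a sprung brass tip 7 mm across standing 8 mm out of the nose. Origin: centre of the handle's lower end where the nose begins; z runs along the wand from tip to handle. It starts in the stand, leaning with it.
- wand_grip (a point): on the wand's axis, 34 mm above its origin: a good place to grip, across the 22 mm width (the wand's y).
- wand_tip (a point): end of the sprung brass tip, 46 mm below the wand's origin when the tip is out.
- plunger (a joint): how far the sprung tip is pushed in, m: 0 = fully out, 0.006 = fully in. About 0.6 N starts it, about 2.7 N holds it halfway, about 4.8 N brings it to the stop.
- stand: grey bench stand, does not move: base 100 (x) x 74 (y) x 16 mm and on it a 44 x 42 mm block with a 16.5 mm hole, leaning 0.26 rad (15 degrees) towards the stand's -x; the block's upper face is 66 mm above the bench at the hole. The wand's nose stands in the hole, its handle rests on the block, and its top is about 126 mm above the bench. Draw the wand out along its own axis (46 mm clears the block). Origin: centre of the base's underside.
- tube_rack: white foam block 150 x 180 x 30 mm with ten red-capped blood tubes, 96 mm high in all; bystander. Origin: centre of the underside.
- register: ring-bound register 150 x 210 x 14 mm lying on the bench; bystander. Origin: centre of the underside.
- tape_roll: roll of packing tape lying flat, 80 mm across, 25 mm high; bystander. Origin: centre of the underside.
- marker: marker pen lying down, 138 mm long (along its x), 13 mm thick; bystander. Origin: centre of the underside.
- spray_bottle: clear bottle 60 mm across, 150 mm high; bystander. Origin: centre of the underside.
- tip_box: closed plastic box of pipette tips 120 x 85 x 59 mm; bystander. Origin: centre of the underside.
Not all that is in view belongs to the job. What is shaped like the wand but brown is not meant. What is shaped like the carton but pink is not meant.

How it is judged:
On the way, in this order (a step that is already met when the one before it is completed fails the run):
1. both dust flaps are folded in flat while the lid is still open (value of joint each of dust_left, dust_right below 0.15 rad and value of joint lid above 0.6 rad), for 0.1 s.
2. the lid is shut over the folded dust flaps (value of joint each of dust_left, dust_right below 0.12 rad and value of joint lid below 0.08 rad), for 0.2 s.
3. the wand's tip is pressed on the logger button (contact force between wand and logger above 0.5 N and horizontal distance between wand_tip and logger_face below 0.006 m), for 0.2 s.
At the end, for the whole second after the job is handed in: Dust flaps within 0.12 rad and lid within 0.08 rad of flat; the wand gripped, still and clear of its stand, its tip within 5 mm of the middle of the button's face, its axis within 0.12 rad of square to it, the sprung tip pushed in 1.2 to 5 mm (of 6), pressing the button with 0.8 to 6 N (all of step 2 and horizontal distance between wand_tip and logger_face below 0.005 m and angle between the z axis of wand and the z axis of logger, either way round below 0.12 rad and value of joint plunger between 0.0012 and 0.005 m and contact force between wand and logger between 0.8 and 6 N and contact force between wand and the fingers above 2 N and contact force between wand and stand below 0.1 N and linear speed of wand below 0.02 m/s); the arm keeps its last pose, push and grip.
It fails at once if the logger button is pressed hard with the wand (over 15 N) (contact force between wand and logger above 15 N).
It fails at once if the carton is shoved more than 35 mm (distance of carton from where it was at the start of the episode above 0.035 m).
It fails at once if another thing on the bench is shifted more than 30 mm (distance of any of tube_rack, register, tape_roll, marker, spray_bottle, tip_box from where it was at the start of the episode above 0.03 m).
It also fails if it takes over 67 s, if anything falls off the work surface, if the arm or the gripper's body presses on something with over 40 N, if the wrist force passes 120 N, or if a joint passes its speed limit or range.

## Working session

There is one attempt and no reset: what is moved stays moved. The work goes in short steps, Python scripts to look and compute and a tool call to move; the robot and the scene stay as the last step left them, time stands still between calls to the robot, and variables do not carry over. Pictures are saved under pics/ and viewed, and the job is handed in when it is done.

Besides the shell and the picture viewer there is one more tool, called after "Emit:" as name(argument=value, ...), one argument or row to a line, values as JSON. step_arm: Moves the arm, as the interface text tells. Its arguments: {"type":"object","properties":{"motion":{"type":"array","items":{"type":"array","items":{"type":"number"}}}},"required":["motion"]}

```bash
ls; mkdir -p pics; cat > h.py <<'E'
import numpy as np, cv2
from plant import monitor, eyes, manip
from scipy.spatial.transform import Rotation as R
def grab(cam,fn=None):
    f=eyes.grab_frame(cam)
    if fn: cv2.imwrite('pics/'+fn,f['pixels'][:,:,::-1])
    return f
def ray(f,uv,st=None):
    K=np.array(f['mtx']);d=np.linalg.inv(K)@np.array([uv[0],uv[1],1.])
    if 'rvec' in f:
        Rm=cv2.Rodrigues(np.array(f['rvec'],float))[0];t=np.array(f['tvec'],float).ravel()
        return -Rm.T@t, Rm.T@d
    H=np.array(f['hand_eye']);q=st['tool_rot'];Rt=R.from_quat([q[1],q[2],q[3],q[0]]).as_matrix()
    p=np.array(st['tool_pos'])
    return p+Rt@H[:3,3], Rt@H[:3,:3]@d
def atz(f,uv,z,st=None):
    o,d=ray(f,uv,st);return o+d*(z-o[2])/d[2]
def proj(f,P):
    P=np.atleast_2d(P).astype(float)
    return cv2.projectPoints(P,np.array(f['rvec'],float),np.array(f['tvec'],float),np.array(f['mtx']),None)[0][:,0]
def tri(rays):
    A=np.zeros((3,3));b=np.zeros(3)
    for o,d in rays:
        d=d/np.linalg.norm(d);M=np.eye(3)-np.outer(d,d);A+=M;b+=M@o
    return np.linalg.solve(A,b)
E
python3 - <<'E'
from h import *
np.set_printoptions(precision=3,suppress=True)
print(monitor.state())
for c in ['scene','top','wrist']:
    f=grab(c,c+'0.png')
    for n in ['carton','wand','stand','logger']:
        print(c,n,[(round(a['p'],2),np.round(a['box']).tolist()) for a in eyes.look_for(n,c)][:4])
    for n in ['carton','dust_left_hinge','dust_right_hinge','lid_hinge','logger_face','wand_grip','wand_tip','wand','stand']:
        print(c,n,[(round(a['p'],2),np.round(a['uv'],1).tolist()) for a in eyes.pinpoint(n,c)][:4])
print(monitor.state()['time'])
E
```

```text
pics
{'time': 0.0, 'joint_pos': array([-1.395,  0.053,  1.614,  0.   ,  1.476, -0.119]), 'joint_vel': array([-0.001,  0.   , -0.   ,  0.001, -0.001, -0.   ]), 'joint_efforts': array([  0.   , -39.368, -37.018,  -0.   ,   0.007,   0.   ]), 'tool_pos': array([ 0.182, -0.597,  0.23 ]), 'tool_rot': array([-0.001,  0.989,  0.147, -0.   ]), 'contact_force': array([-0.713, -0.238, -0.443]), 'ft_torque': array([ 0.03 , -0.047,  0.027]), 'gripper_width': 1.0000550586420098}
scene carton [(0.64, [277.0, 143.0, 73.0, 60.0]), (0.56, [333.0, 174.0, 101.0, 98.0])]
scene wand [(0.87, [288.0, 301.0, 25.0, 27.0]), (0.87, [274.0, 396.0, 57.0, 9.0])]
scene stand [(0.71, [291.0, 326.0, 57.0, 45.0])]
scene logger [(0.57, [288.0, 130.0, 7.0, 4.0])]
scene carton [(0.73, [320.0, 194.4]), (0.7, [281.5, 154.7]), (0.64, [306.5, 189.8])]
scene dust_left_hinge [(0.68, [338.7, 149.5])]
scene dust_right_hinge [(0.94, [304.8, 189.2])]
scene lid_hinge [(0.84, [346.0, 175.2]), (0.76, [282.7, 115.7]), (0.39, [364.7, 314.7])]
scene logger_face [(0.41, [290.3, 128.1])]
scene wand_grip [(0.72, [290.0, 296.8])]
scene wand
[... 389 characters left out ...]
(0.96, [260.7, 277.4]), (0.89, [290.0, 218.0])]
top dust_left_hinge [(0.62, [257.5, 212.0])]
top dust_right_hinge [(0.48, [318.3, 211.3]), (0.43, [289.4, 214.5])]
top lid_hinge [(0.73, [287.0, 190.1]), (0.67, [234.4, 287.3])]
top logger_face [(0.64, [252.8, 265.9]), (0.41, [320.7, 211.9])]
top wand_grip [(0.66, [415.2, 173.8]), (0.57, [458.1, 172.5])]
top wand_tip []
top wand [(0.61, [449.4, 158.9]), (0.56, [413.1, 175.2])]
top stand [(0.84, [406.5, 177.4])]
wrist carton []
wrist wand []
wrist stand []
wrist logger []
wrist carton []
wrist dust_left_hinge []
wrist dust_right_hinge []
wrist lid_hinge []
wrist logger_face []
wrist wand_grip []
wrist wand_tip []
wrist wand []
wrist stand []
2.1
```

View pictures.

```bash
python3 - <<'E'
import cv2
for c in ['scene','top']:
    im=cv2.imread(f'pics/{c}0.png'); print(im.shape)
    if c=='scene': im=im[60:400,150:550]
    else: im=im[100:340,170:490]
    cv2.imwrite(f'pics/{c}0c.png',cv2.resize(im,None,fx=2,fy=2,interpolation=cv2.INTER_CUBIC)[:600,:800])
E
```

```text
(400, 640, 3)
(400, 640, 3)
```

View pics/scene0.png

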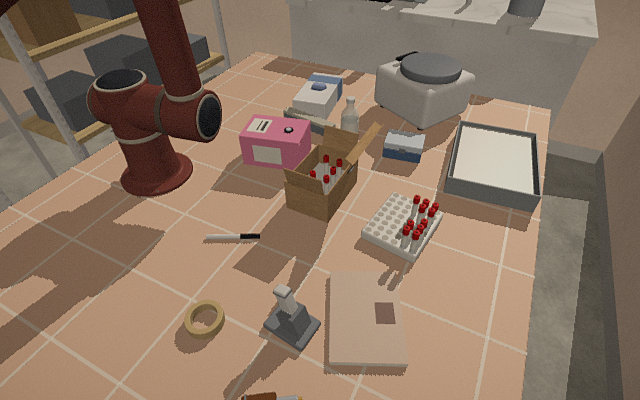

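View pics/top0.png

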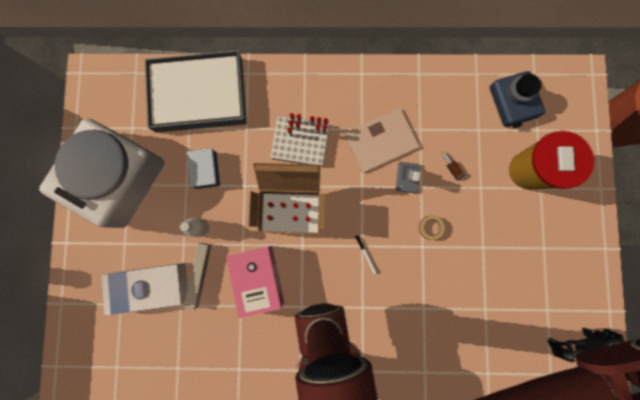

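View pics/wrist0.png

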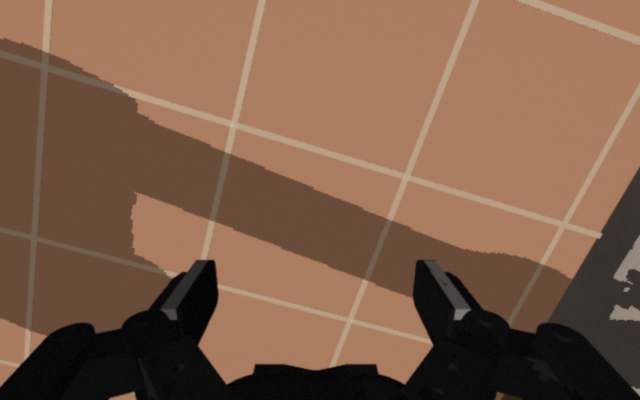

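View crops.

View pics/scene0c.png

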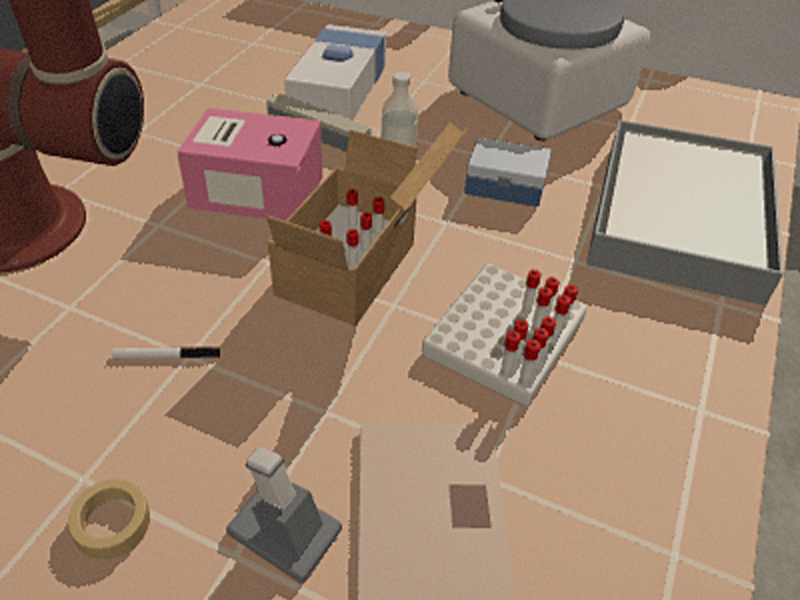

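View pics/top0c.png

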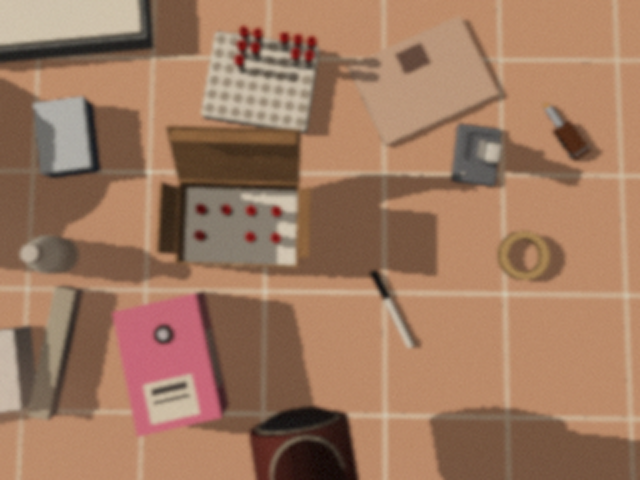

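```bash
cat > g.py <<'E'
from h import *
np.set_printoptions(precision=3,suppress=True)
s=grab('scene');t=grab('top')
import pickle
pickle.dump((dict(s),dict(t)),open('st.pkl','wb'))
def p(a,b,uvs,uvt):print(a,tri([ray(s,uvs),ray(t,uvt)]))
print('dr',atz(s,(304.8,189.2),.1), atz(t,(318.3,211.3),.1))
print('dl',atz(s,(338.7,149.5),.1), atz(t,(257.5,212.0),.1))
print('lid',atz(s,(346,175.2),.1045), atz(t,(287,190.1),.1045))
print('carton',atz(s,(320,194.4),0), atz(t,(290,218),0))
print('stand',atz(s,(291.6,326.7),0), atz(t,(406.5,177.4),0))
print('wand o',tri([ray(s,(292.7,312)),ray(t,(413.1,175.2))]))
print('grip',tri([ray(s,(290,296.8)),ray(t,(415.2,173.8))]))
print(s['mtx'],t['mtx'], -cv2.Rodrigues(np.array(t['rvec'],float))[0].T@np.array(t['tvec']).ravel(),-cv2.Rodrigues(np.array(s['rvec'],float))[0].T@np.array(s['tvec']).ravel())
E
python3 g.py
```

```text
dr [0.508 0.038 0.1  ] [0.506 0.046 0.1  ]
dl [0.513 0.233 0.1  ] [0.502 0.235 0.1  ]
lid [0.581 0.13  0.105] [0.57  0.145 0.105]
carton [0.501 0.135 0.   ] [0.489 0.142 0.   ]
stand [ 0.633 -0.258  0.   ] [ 0.631 -0.251  0.   ]
wand o [ 0.633 -0.256  0.056]
grip [ 0.629 -0.252  0.102]
[[367.817   0.    320.621]
 [  0.    367.817 197.75 ]
 [  0.      0.      1.   ]] [[361.527   0.    314.184]
 [  0.    361.527 197.514]
 [  0.      0.      1.   ]] [0.432 0.04  1.22 ] [ 0.867 -0.564  0.723]
```

```bash
python3 - <<'E'
from h import *
np.set_printoptions(precision=3,suppress=True)
f=grab('wrist'); print(f['hand_eye'],f['mtx'])
st=monitor.state(); print(st['time'],st['contact_force'])
print(ray(f,(320,200),st))
E
```

```text
[[-0.    -0.956 -0.295  0.075]
 [ 1.    -0.    -0.    -0.   ]
 [-0.    -0.295  0.956 -0.142]
 [ 0.     0.     0.     1.   ]] [[337.203   0.    315.191]
 [  0.    337.203 200.207]
 [  0.      0.      1.   ]]
2.25 [1.435 1.167 0.818]
(array([ 0.254, -0.576,  0.373]), array([-0.278, -0.099, -0.956]))
```

Emit:
step_arm(
  motion=[
    [0.72,0.7,0.26,0,0,-0.197,255],
    [0.72,0.7,0.26,0,0,-0.197,255],
    [0.72,0.7,0.26,0,0,-0.197,255],
    [0.72,0.7,0.26,0,0,-0.197,255],
    [0.72,0.7,0.26,0,0,-0.197,255],
    [0.72,0.7,0.26,0,0,-0.197,255],
    [0.72,0.7,0.26,0,0,-0.197,255],
    [0.72,0.7,0.26,0,0,-0.197,255],
    [0.72,0.7,0.26,0,0,-0.197,255],
    [0.72,0.7,0.26,0,0,-0.197,255],
  ],
)

```text
time: 3.25
tool_pos: [0.5298, -0.2589, 0.3574]
tool_rot: [0.0, 1.0, -0.0, 0.0]
contact_force: [0.6, -1.3, 0.4]
gripper_width: -0.001
```

```bash
python3 - <<'E'
from h import *
np.set_printoptions(precision=3,suppress=True)
st=monitor.state()
f=grab('wrist','w1.png'); print(st['time'],st['tool_pos'],st['joint_vel'])
import pickle; pickle.dump((dict(f),st),open('w1.pkl','wb'))
for n in ['wand','wand_grip','stand']:
    r=eyes.pinpoint(n,'wrist'); print(n,[(round(a['p'],2),np.round(a['uv'],1).tolist()) for a in r][:3])
st2=monitor.state();print(st2['time'],st2['tool_pos'])
E
```

```text
3.25 [ 0.53  -0.259  0.357] [ 0.82   0.34  -0.52  -0.002  0.18   0.816]
wand [(0.9, [311.2, 70.5]), (0.8, [419.3, 34.7])]
wand_grip [(0.93, [433.1, 58.6]), (0.71, [311.6, 78.8])]
stand [(0.68, [309.9, 77.6])]
3.45 [ 0.529 -0.26   0.357]
```

View pics/w1.png

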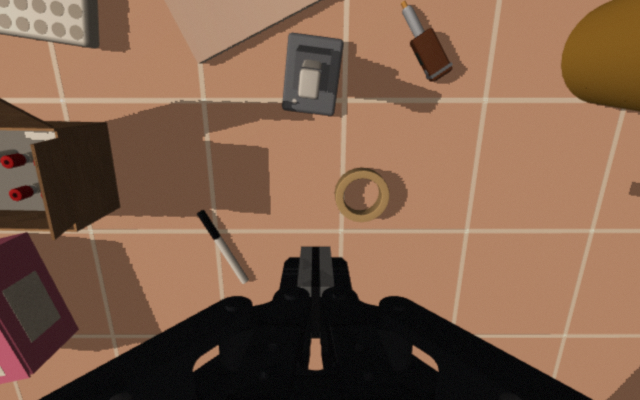

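```bash
python3 - <<'E'
from h import *
np.set_printoptions(precision=3,suppress=True)
im=cv2.imread('pics/w1.png')
cv2.imwrite('pics/w1c.png',cv2.resize(im[20:130,240:400],None,fx=5,fy=5,interpolation=cv2.INTER_CUBIC))
cv2.imwrite('pics/w1d.png',cv2.resize(im[80:300,0:160],None,fx=2.7,fy=2.7,interpolation=cv2.INTER_CUBIC))
E
```

```text
(no output)
```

View pics/w1c.png

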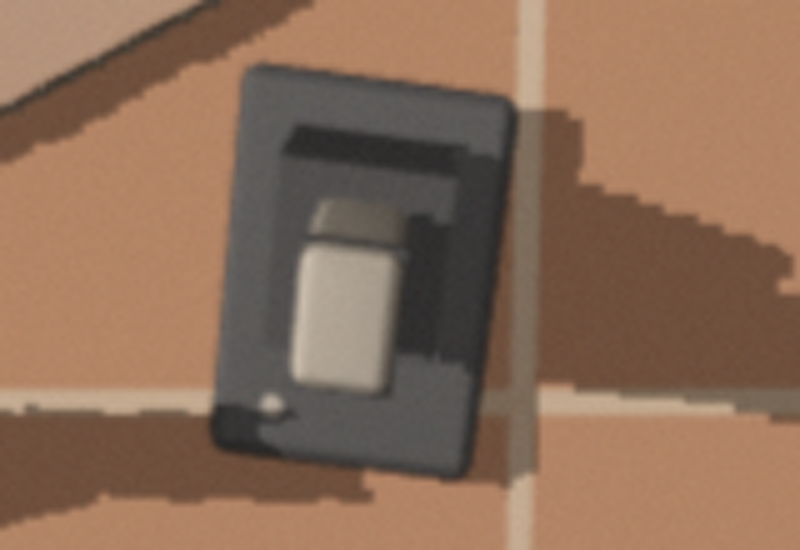

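```bash
python3 - <<'E'
from h import *
import pickle
np.set_printoptions(precision=4,suppress=True)
f,st=pickle.load(open('w1.pkl','rb'))
C=[atz(f,p,.016,st) for p in [(289.4,33.6),(343,40),(333,115.6),(282.6,109)]]
for c in C: print(c)
C=np.array(C);print('ctr',C.mean(0))
for a,b in [(3,0),(2,1),(1,0),(2,3)]:
    d=C[b]-C[a];print(np.linalg.norm(d),np.degrees(np.arctan2(d[1],d[0])))
T=[atz(f,(240+a/5,20+b/5),.126,st) for a,b in [(300,245),(403,250),(385,390),(292,382)]]
T=np.array(T);print(T,T.mean(0))
print('stand pin',atz(f,(309.9,77.6),0,st))
E
```

```text
[ 0.683  -0.2255  0.016 ]
[ 0.6753 -0.2954  0.016 ]
[ 0.5793 -0.2837  0.016 ]
[ 0.5883 -0.2138  0.016 ]
ctr [ 0.6315 -0.2546  0.016 ]
0.0954590563761851 -7.005895457937736
0.09672993315317208 -6.939121225919313
0.07033814483487921 83.73894307451746
0.0704458352154539 82.70419224352582
[[ 0.632  -0.2433  0.126 ]
 [ 0.631  -0.2646  0.126 ]
 [ 0.6033 -0.2608  0.126 ]
 [ 0.6049 -0.2412  0.126 ]] [ 0.6178 -0.2525  0.126 ]
stand pin [ 0.6299 -0.2516  0.    ]
```

View pics/w1d.png

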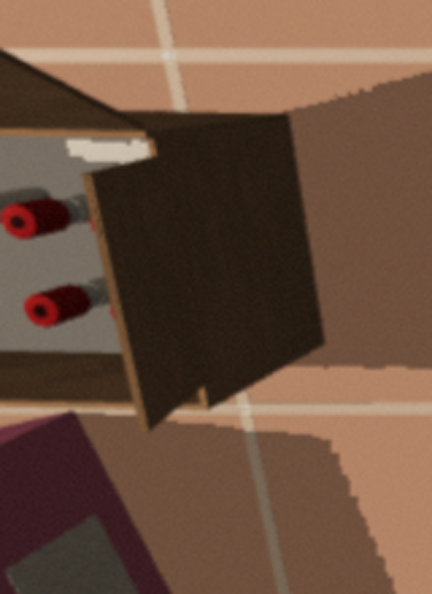

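Emit:
step_arm(
  motion=[
    [-0.06,0.8,0.05,0,0,0,255],
    [-0.06,0.8,0.05,0,0,0,255],
    [-0.06,0.8,0.05,0,0,0,255],
    [-0.06,0.8,0.05,0,0,0,255],
    [-0.06,0.8,0.05,0,0,0,255],
    [-0.06,0.8,0.05,0,0,0,255],
    [-0.06,0.8,0.05,0,0,0,255],
    [-0.06,0.8,0.05,0,0,0,255],
    [-0.06,0.8,0.05,0,0,0,255],
  ],
)

```text
time: 4.35
tool_pos: [0.4976, 0.1426, 0.3815]
tool_rot: [-0.001, 1.0, 0.002, -0.0]
contact_force: [-0.3, -1.3, -0.3]
gripper_width: -0.0
```

```bash
python3 - <<'E'
from h import *
np.set_printoptions(precision=3,suppress=True)
st=monitor.state()
f=grab('wrist','w2.png'); print(st['time'],st['tool_pos'],st['tool_rot'])
import pickle; pickle.dump((dict(f),st),open('w2.pkl','wb'))
for n in ['dust_left_hinge','dust_right_hinge','lid_hinge','carton']:
    r=eyes.pinpoint(n,'wrist'); print(n,[(round(a['p'],2),np.round(a['uv'],1).tolist()) for a in r][:3])
st2=monitor.state();print(st2['time'],st2['tool_pos'])
im=cv2.imread('pics/w2.png')
cv2.imwrite('pics/w2c.png',cv2.resize(im,None,fx=1.25,fy=1.25,interpolation=cv2.INTER_CUBIC))
E
```

```text
4.35 [0.498 0.143 0.382] [-0.001  1.     0.002 -0.   ]
dust_left_hinge [(0.74, [243.3, 149.2]), (0.52, [465.2, 222.0])]
dust_right_hinge [(0.66, [394.0, 151.4]), (0.59, [228.0, 236.8])]
lid_hinge [(0.82, [321.0, 100.1]), (0.79, [200.8, 308.1]), (0.72, [635.4, 47.7])]
carton [(0.58, [256.5, 266.2])]
4.6 [0.499 0.138 0.381]
```

View pics/w2c.png

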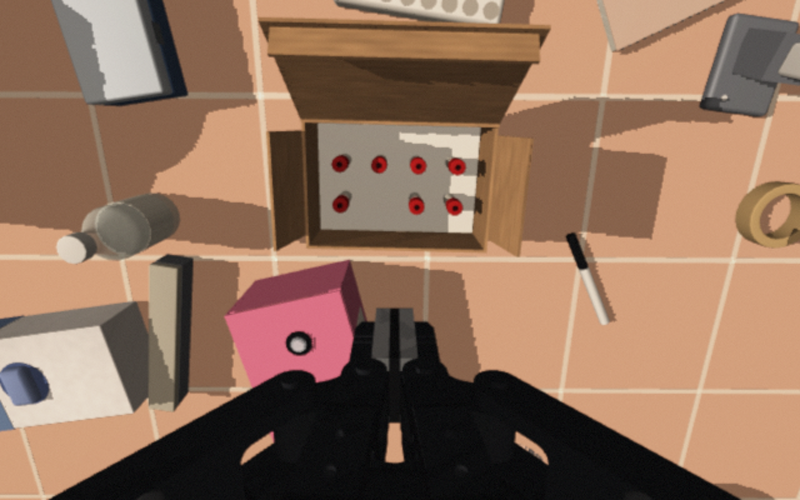

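```bash
python3 - <<'E'
from h import *
import pickle
np.set_printoptions(precision=4,suppress=True)
f,st=pickle.load(open('w2.pkl','rb'))
g=lambda a,b,z:atz(f,(a/1.25,b/1.25),z,st)
C=np.array([g(a,b,.1) for a,b in [(305,123),(498,124),(488,250),(305,247)]])
print(C,C.mean(0))
for a,b in [(3,0),(2,1),(1,0),(2,3)]:
    d=C[b]-C[a];print(np.linalg.norm(d),np.degrees(np.arctan2(d[1],d[0])))
print('hinges',atz(f,(243.3,149.2),.1,st),atz(f,(394,151.4),.1,st),atz(f,(321,100.1),.1045,st))
# flap free-edge midpoint: intersect ray with flap arc
for name,m,y0,s in [('L',(272.5,191),.095,1),('R',(527,197.5),-.095,-1)]:
    o,d=ray(f,(m[0]/1.25,m[1]/1.25),st)
    yc=C[:,1].mean()
    best=min(np.linspace(1,2.3,261),key=lambda a:abs((lambda z:(o+d*(z-o[2])/d[2])[1]-(yc+y0-s*.06*np.cos(a)))(.1+.06*np.sin(a))))
    print(name,best)
# lid top edge (corner row 20..27)
o,d=ray(f,(405/1.25,58/1.25),st)
xh=C[:2,0].mean()
for a in np.linspace(1.4,2.3,10):
    z=.1045+.13*np.sin(a);print(round(a,2),(o+d*(z-o[2])/d[2])[0]-(xh-.13*np.cos(a)))
E
```

```text
[[0.5698 0.229  0.1   ]
 [0.5696 0.0434 0.1   ]
 [0.4429 0.0442 0.1   ]
 [0.4453 0.2363 0.1   ]] [0.5069 0.1382 0.1   ]
0.12472992535938113 -3.3443075021507274
0.12678325194613696 -0.3489357891796978
0.18556701774320056 89.9397357294773
0.19208678434520193 89.26663561251098
hinges [0.5088 0.2334 0.1   ] [0.5068 0.0441 0.1   ] [0.5683 0.1365 0.1045]
L 1.835
R 1.8449999999999998
1.4 0.06276829258501826
1.5 0.049666363540956104
1.6 0.03663972451630282
1.7 0.023818533382158558
1.8 0.011330895242213423
1.9 -0.0006984175511027813
2.0 -0.012149212080721394
2.1 -0.022907075792831466
2.2 -0.03286451966929915
2.3 -0.04192205222240364
```

Emit:
step_arm(
  motion=[
    [0.016,0.3,-0.1,0,0,0,255],
    [0.016,0.3,-0.1,0,0,0,255],
    [0.016,0.3,-0.1,0,0,0,255],
    [0.016,0.3,-0.2,0,0,0,255],
    [0.016,0.3,-0.3,0,0,0,255],
    [0.016,0.3,-0.4,0,0,0,255],
    [0.016,0.3,-0.472,0,0,0,255],
    [0.016,0.3,-0.472,0,0,0,255],
    [0.016,0.26,-0.472,0,0,0,255],
    [0.016,0.22,-0.472,0,0,0,255],
  ],
)

```text
time: 5.6
tool_pos: [0.5082, 0.2485, 0.1481]
tool_rot: [-0.001, 1.0, -0.001, 0.001]
contact_force: [-0.7, 1.2, 0.4]
gripper_width: 0.0
```

Emit:
step_arm(
  motion=[
    [0,-0.032,-0.008,0,0,0,255],
    [0,-0.063,-0.026,0,0,0,255],
    [0,-0.086,-0.054,0,0,0,255],
    [0,-0.093,-0.074,0,0,0,255],
    [0,-0.095,-0.086,0,0,0,255],
    [0,-0.095,-0.09,0,0,0,255],
    [0,-0.095,-0.092,0,0,0,255],
  ],
)

```text
time: 6.3
tool_pos: [0.5063, 0.2011, 0.1023]
tool_rot: [0.002, 1.0, 0.0, -0.002]
contact_force: [-12.5, -7.6, 23.3]
gripper_width: 0.005
```

Emit:
step_arm(
  motion=[
    [0,0,0.1,0,0,0,255],
    [0,-0.04,0.18,0,0,0,255],
    [0,-0.13,0.2,0,0,0,255],
    [0,-0.23,0.2,0,0,0,255],
    [0,-0.33,0.2,0,0,0,255],
    [0,-0.43,0.2,0,0,0,255],
    [0,-0.43,0.2,0,0,0,255],
    [0,-0.43,0.1,0,0,0,255],
    [0,-0.43,0.09,0,0,0,255],
  ],
)

```text
time: 7.2
tool_pos: [0.5025, -0.0119, 0.1382]
tool_rot: [-0.001, 1.0, -0.0, -0.006]
contact_force: [-1.1, 1.0, -1.0]
gripper_width: -0.001
```

```bash
python3 - <<'E'
from h import *
np.set_printoptions(precision=3,suppress=True)
st=monitor.state(); print(st['time'],st['tool_pos'],st['contact_force'])
f=grab('top','t3.png'); g=grab('scene','s3.png');
im=cv2.imread('pics/t3.png')
cv2.imwrite('pics/t3c.png',cv2.resize(im[120:270,210:370],None,fx=4,fy=4,interpolation=cv2.INTER_CUBIC))
im=cv2.imread('pics/s3.png')
cv2.imwrite('pics/s3c.png',cv2.resize(im[90:240,230:430],None,fx=4,fy=4,interpolation=cv2.INTER_CUBIC))
E
```

```text
7.2 [ 0.502 -0.012  0.138] [-1.109  0.965 -0.984]
```

View pics/t3c.png

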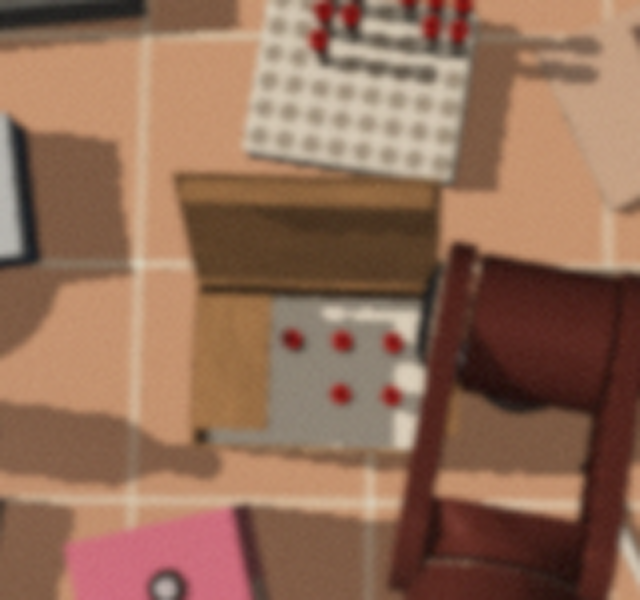

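View pics/s3c.png

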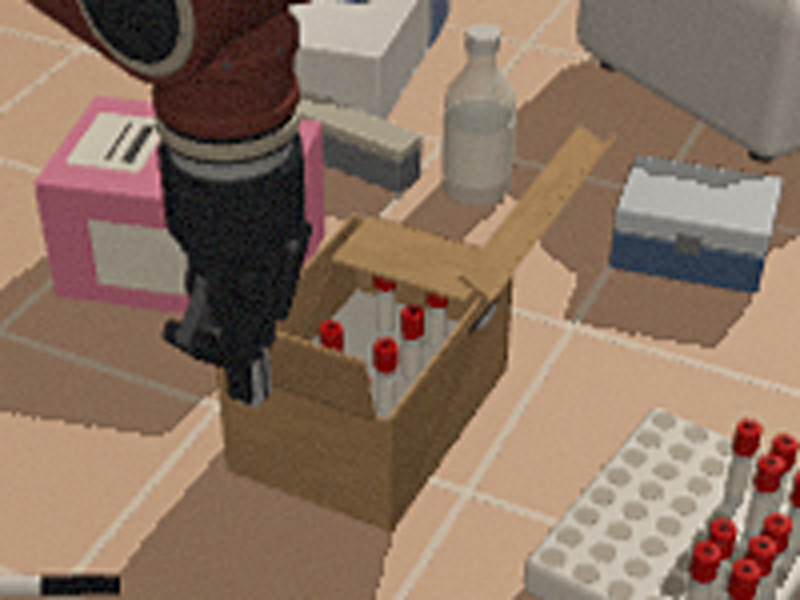

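```bash
python3 - <<'E'
from h import *
st=monitor.state(); print(st['time'],st['tool_pos'],st['contact_force'])
E
```

```text
7.3 [ 0.50483257 -0.01188888  0.14217606] [-0.21745095  0.48784128  0.31194327]
```

Emit:
step_arm(
  motion=[
    [0,0.04,0,0,0,0,255],
    [0,0.077,0,0,0,0,255],
    [0,0.11,-0.004,0,0,0,255],
    [0,0.142,-0.022,0,0,0,255],
    [0,0.164,-0.05,0,0,0,255],
    [0,0.172,-0.07,0,0,0,255],
    [0,0.173,-0.082,0,0,0,255],
    [0,0.173,-0.087,0,0,0,255],
    [0,0.173,-0.087,0,0,0,255],
  ],
)

```text
time: 8.2
tool_pos: [0.5066, 0.0741, 0.1028]
tool_rot: [-0.001, 1.0, -0.001, -0.001]
contact_force: [-7.0, 4.2, 10.9]
gripper_width: -0.001
```

Emit:
step_arm(
  motion=[
    [0,0,0.1,0,0,0,255],
    [0,0,0.2,0,0,0,255],
    [0.02,0,0.3,0,0,0,255],
    [0.1,0.05,0.36,0,0,0,255],
    [0.19,0.1,0.36,0,0,0,255],
    [0.28,0.15,0.36,0,0,0,255],
    [0.37,0.15,0.36,0,0,0,255],
    [0.386,0.15,0.36,0,0,0,255],
    [0.386,0.15,0.27,0,0,0,255],
    [0.386,0.15,0.178,0,0,0,255],
  ],
)

```text
time: 9.2
tool_pos: [0.7013, 0.1477, 0.1909]
tool_rot: [-0.0, 1.0, -0.001, 0.002]
contact_force: [0.3, -0.1, -0.3]
gripper_width: -0.0
```

```bash
python3 - <<'E'
from h import *
np.set_printoptions(precision=3,suppress=True)
f=grab('top','t4.png'); g=grab('scene','s4.png');
st=monitor.state(); print(st['time'],st['tool_pos'],st['contact_force'])
im=cv2.imread('pics/t4.png')
a=cv2.resize(im[120:270,210:370],None,fx=2.5,fy=2.5,interpolation=cv2.INTER_CUBIC)
im=cv2.imread('pics/s4.png')
b=cv2.resize(im[90:240,260:420],None,fx=2.5,fy=2.5,interpolation=cv2.INTER_CUBIC)
cv2.imwrite('pics/c4.png',np.hstack([a,b]))
E
```

```text
9.3 [0.695 0.147 0.18 ] [-1.154  0.636 -1.146]
```

View pics/c4.png

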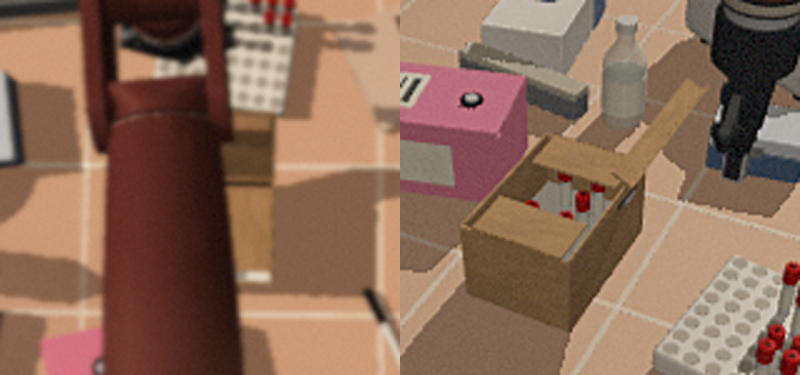

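Emit:
step_arm(
  motion=[
    [-0.08,0.004,0.004,0,0,0,255],
    [-0.15,0.004,0.004,0,0,0,255],
    [-0.2,0.004,0.008,0,0,0,255],
    [-0.231,0.004,0.012,0,0,0,255],
    [-0.27,0.004,0.01,0,0,0,255],
    [-0.296,0.004,0.003,0,0,0,255],
    [-0.328,0.004,-0.014,0,0,0,255],
    [-0.358,0.004,-0.034,0,0,0,255],
    [-0.38,0.004,-0.055,0,0,0,255],
    [-0.395,0.004,-0.08,0,0,0,255],
  ],
)

```text
time: 10.3
tool_pos: [0.5028, 0.1503, 0.1528]
tool_rot: [-0.0, 1.0, -0.001, 0.002]
contact_force: [1.1, 0.9, 1.0]
gripper_width: -0.001
```

```bash
python3 - <<'E'
from h import *
np.set_printoptions(precision=3,suppress=True)
g=grab('scene','s5.png');
st=monitor.state(); print(st['time'],st['tool_pos'],st['contact_force'])
im=cv2.imread('pics/s5.png')
b=cv2.resize(im[90:240,240:440],None,fx=3,fy=3,interpolation=cv2.INTER_CUBIC)
cv2.imwrite('pics/c5.png',b)
E
```

```text
10.35 [0.5   0.15  0.149] [-1.391  0.939 -1.789]
```

View pics/c5.png

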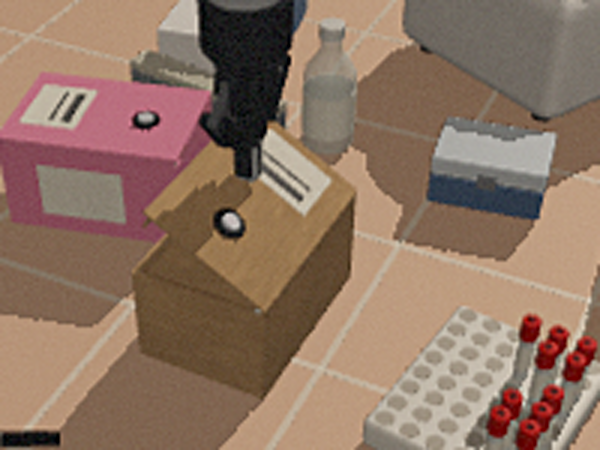

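Emit:
step_arm(
  motion=[
    [-0.012,0,-0.025,0,0,0,255],
    [-0.022,0,-0.05,0,0,0,255],
    [-0.033,0,-0.068,0,0,0,255],
    [-0.042,0,-0.078,0,0,0,255],
    [-0.044,0,-0.083,0,0,0,255],
    [-0.044,0,-0.085,0,0,0,255],
  ],
)

```text
time: 10.95
tool_pos: [0.48, 0.1504, 0.1075]
tool_rot: [0.0, 1.0, -0.0, -0.0]
contact_force: [-1.6, -0.7, 1.7]
gripper_width: 0.005
```

Emit:
step_arm(
  motion=[
    [0,0,-0.004,0,0,0,255],
    [0,0,-0.007,0,0,0,255],
    [0,0,-0.007,0,0,0,255],
  ],
)

```text
time: 11.25
tool_pos: [0.4803, 0.1505, 0.1072]
tool_rot: [0.0, 1.0, -0.0, -0.001]
contact_force: [-11.6, -2.3, 17.1]
gripper_width: -0.003
```

Emit:
step_arm(
  motion=[
    [0,0,0.1,0,0,0,255],
    [0,0,0.2,0,0,0,128],
    [-0.03,-0.05,0.3,0,0,0,0],
    [-0.06,-0.1,0.4,0,0,0,0],
    [-0.06,-0.1,0.46,0,0,0,0],
    [-0.06,-0.1,0.46,0,0,0,0],
    [-0.06,-0.1,0.46,0,0,0,0],
  ],
)

```text
time: 11.95
tool_pos: [0.4509, 0.1003, 0.3361]
tool_rot: [-0.0, 1.0, -0.001, 0.002]
contact_force: [0.2, 0.5, -0.2]
gripper_width: 0.995
```

```bash
python3 - <<'E'
from h import *
import pickle
np.set_printoptions(precision=4,suppress=True)
st=monitor.state(); print(st['time'],st['tool_pos'],st['tool_rot'],st['joint_vel'])
f=grab('wrist','w6.png');pickle.dump((dict(f),st),open('w6.pkl','wb'))
r=eyes.pinpoint('logger_face','wrist'); print([(round(a['p'],2),np.round(a['uv'],1).tolist(),atz(f,a['uv'],.1135,st)) for a in r][:3])
r=eyes.pinpoint('lid_hinge','wrist'); print([(round(a['p'],2),np.round(a['uv'],1).tolist(),atz(f,a['uv'],.1045,st)) for a in r][:3])
st=monitor.state(); print(st['time'],st['tool_pos'])
t=grab('top','t6.png')
r=eyes.pinpoint('logger_face','top'); print([(round(a['p'],2),np.round(a['uv'],1).tolist(),atz(t,a['uv'],.1135)) for a in r][:3])
s=grab('scene','s6.png')
r=eyes.pinpoint('logger_face','scene'); print([(round(a['p'],2),np.round(a['uv'],1).tolist(),atz(s,a['uv'],.1135)) for a in r][:3])
im=cv2.imread('pics/s6.png')
cv2.imwrite('pics/c6.png',cv2.resize(im[90:240,240:440],None,fx=4,fy=4,interpolation=cv2.INTER_CUBIC))
cv2.imwrite('pics/w6c.png',cv2.resize(cv2.imread('pics/w6.png'),None,fx=1.25,fy=1.25,interpolation=cv2.INTER_CUBIC))
pickle.dump((dict(s),dict(t)),open('st6.pkl','wb'))
E
```

```text
11.95 [0.4509 0.1003 0.3361] [-0.0002  1.     -0.0006  0.0021] [ 0.0082  0.0346  0.06    0.0024 -0.0022 -0.001 ]
[(0.8, [190.9, 264.8], array([0.3339, 0.2499, 0.1135])), (0.6, [317.6, 121.7], array([0.5013, 0.0979, 0.1135]))]
[(0.8, [157.3, 301.3], array([0.2776, 0.302 , 0.1045]))]
12.1 [0.4497 0.1005 0.3321]
[(0.45, [410.2, 176.7], array([ 0.6145, -0.2358,  0.1135]))]
[(0.62, [310.3, 174.0], array([0.4999, 0.0841, 0.1135])), (0.57, [291.4, 126.4], array([0.3394, 0.262 , 0.1135])), (0.32, [294.5, 311.0], array([ 0.6593, -0.2768,  0.1135]))]
```

View pics/c6.png

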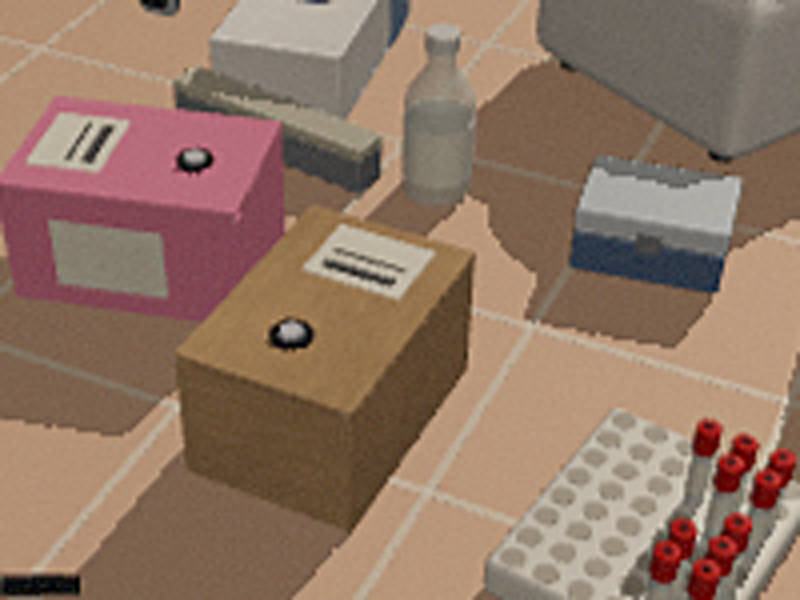

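View pics/w6c.png

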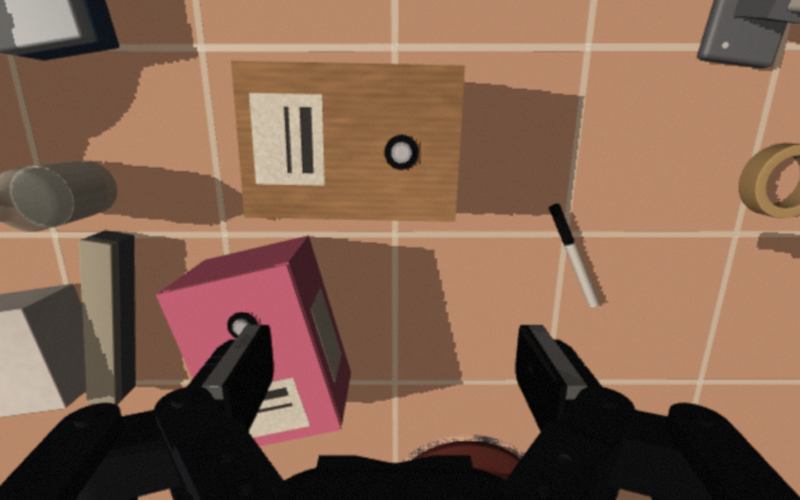

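```bash
python3 - <<'E'
from h import *
import pickle
np.set_printoptions(precision=4,suppress=True)
f,st=pickle.load(open('w6.pkl','rb')); s,t=pickle.load(open('st6.pkl','rb'))
def blob(img,c,rad,lo,hi):
    g=cv2.cvtColor(img,cv2.COLOR_RGB2GRAY).astype(int); m=np.zeros(g.shape,np.uint8)
    yy,xx=np.mgrid[:g.shape[0],:g.shape[1]]; k=(np.hypot(xx-c[0],yy-c[1])<rad)&(g>=lo)&(g<=hi)
    return xx[k].mean(),yy[k].mean(),k.sum()
P=np.array(f['pixels'])
g=cv2.cvtColor(P,cv2.COLOR_RGB2GRAY); print(g[112:132:2,310:334:2])
b=blob(P,(321.6,121.6),16,0,60); print('black',b,atz(f,b[:2],.1105,st))
b=blob(P,(321.6,121.6),9,150,255); print('can',b,atz(f,b[:2],.1135,st))
C=np.array([atz(f,(a/1.25,b/1.25),.1075,st) for a,b in [(233,62),(464,66),(456,220),(243,217)]]);print(C,C.mean(0))
S=np.array(s['pixels']); gs=cv2.cvtColor(S,cv2.COLOR_RGB2GRAY); c=(240+291/4,90+333/4);print(c); print(gs[168:180,304:322])
b=blob(S,c,9,0,55);print(b,atz(s,b[:2],.1105))
b=blob(S,c,7,130,255);print(b,atz(s,b[:2],.1135))
E
```

```text
[[ 87  24  13  17  20  21  23  13  16  17  34  84]
 [ 33  12  17  46  99 115 110  68  31  13  16  39]
 [ 18  15  53 131 149 152 152 140 107  23  15  17]
 [ 19  28 121 155 174 168 171 165 139  60  11  12]
 [ 15  41 146 169 174 170 169 169 160 106  18  10]
 [ 14  42 142 171 173 170 167 169 162 123  16  10]
 [ 15  42 143 165 173 168 169 169 154  93  14  12]
 [ 18  20  98 146 167 166 168 160 137  46  16  14]
 [ 19  17  32 118 139 147 144 131  85  14  13  25]
 [ 50  16  14  21  67  85  62  38  13  13  14  50]]
black (np.float64(321.45646437994725), np.float64(121.2401055408971), np.int64(379)) [0.5016 0.0938 0.1105]
can (np.float64(320.64406779661016), np.float64(121.72881355932203), np.int64(118)) [0.5013 0.0947 0.1135]
[[0.5723 0.2306 0.1075]
 [0.569  0.0435 0.1075]
 [0.4413 0.0448 0.1075]
 [0.4443 0.2361 0.1075]] [0.5067 0.1387 0.1075]
(312.75, 173.25)
[[127 131 129 125 132 128 130 130 133 132 126 128 125 124 126 122 125 122]
 [131 129 131 129 132 134 136  91  85 106 108 130 130 131 125 127 123 120]
 [130 130 128 135 144 101  54  64 112 119  58  60  75 133 130 131 122 119]
 [131 131 13
[... 164 characters left out ...]
140 169 165 172 147 118  49   0  74 122 119 121]
 [126 130 139  61  14  36  85 138 124 129  97  61  26   5  89 126 128 122]
 [119 128  98  61  11   2  24  63  44  46  35  23  13  32 118 125 124 117]
 [129 126 125  79  54  19   2   4   0   4   7   1  21 116 131 122 126 125]
 [124 126 127 126 128 126  83  55  91  57 123 121 120 132 128 121 118 121]
 [122 121 129 126 129 133 122 119 127 120 134 124 124 126 120 123 122 122]
 [127 127 123 124 126 121 127 132 124 126 122 121 125 125 121 117 124 123]]
(np.float64(312.2352941176471), np.float64(174.23529411764707), np.int64(34)) [0.5031 0.0886 0.1105]
(np.float64(312.219512195122), np.float64(171.73170731707316), np.int64(41)) [0.5    0.0946 0.1135]
```

```bash
python3 - <<'E'
from h import *
np.set_printoptions(precision=4,suppress=True)
st=monitor.state(); print(st['time'],st['tool_pos'])
psi=np.radians(-6.9);th=.2618
ex=np.array([np.cos(psi),np.sin(psi),0]);ey=np.array([-np.sin(psi),np.cos(psi),0])
ax=-np.sin(th)*ex+np.cos(th)*np.array([0,0,1])
Z=-ax;Y=-ey;X=np.cross(Y,Z);M=np.c_[X,Y,Z]
q=st['tool_rot'];C=R.from_quat([q[1],q[2],q[3],q[0]]).as_matrix()
C=np.diag([1.,-1,-1])
print(ax,M,R.from_matrix(M@C.T).as_rotvec()/1.5)
E
```

```text
12.3 [0.4498 0.1006 0.3326]
[-0.2569  0.0311  0.9659] [[ 0.9589 -0.1201  0.2569]
 [-0.116  -0.9928 -0.0311]
 [ 0.2588 -0.     -0.9659]] [-0.0105 -0.1743 -0.0798]
```

Emit:
step_arm(
  motion=[
    [0.05,-0.09,0,0,0,0,0],
    [0.1,-0.18,0,0,0,0,0],
    [0.15,-0.28,0,-0.003,-0.05,-0.025,0],
    [0.2,-0.37,0,-0.006,-0.1,-0.05,0],
    [0.25,-0.46,-0.03,-0.0105,-0.174,-0.08,0],
    [0.3,-0.55,-0.08,-0.0105,-0.174,-0.08,0],
    [0.314,-0.64,-0.12,-0.0105,-0.174,-0.08,0],
    [0.314,-0.703,-0.19,-0.0105,-0.174,-0.08,0],
    [0.314,-0.703,-0.28,-0.0105,-0.174,-0.08,0],
    [0.314,-0.703,-0.33,-0.0105,-0.174,-0.08,0],
  ],
)

```text
time: 13.3
tool_pos: [0.6053, -0.2522, 0.164]
tool_rot: [0.007, 0.99, -0.062, 0.127]
contact_force: [0.6, 0.2, 0.0]
gripper_width: 1.001
```

```bash
python3 - <<'E'
from h import *
import pickle
np.set_printoptions(precision=4,suppress=True)
grab('top')
grab('top');st=monitor.state()
f=grab('wrist','w7.png');print(st['time'],st['tool_pos'],st['tool_rot'],st['contact_force']);pickle.dump((dict(f),st),open('w7.pkl','wb'))
for n in ['wand','wand_grip']:
    r=eyes.pinpoint(n,'wrist'); print(n,[(round(a['p'],2),np.round(a['uv'],1).tolist()) for a in r][:3])
print(monitor.state()['tool_pos'])
# expected projection of model
q=st['tool_rot'];Rt=R.from_quat([q[1],q[2],q[3],q[0]]).as_matrix();H=np.array(f['hand_eye'])
ax=np.array([-.2569,.0311,.9659]);O=np.array([.634,-.2545,.066])
psi=np.radians(-6.9);th=.2618
ey=np.array([-np.sin(psi),np.cos(psi),0]);x=np.cross(ey,ax)
im=cv2.imread('pics/w7.png')
pts=[O+ax*l+x*a*.015+ey*b*.011 for l in (0,.062) for a,b in ((1,1),(1,-1),(-1,-1),(-1,1))]+[O,O+.062*ax,O+.034*ax]
for P in pts:
    c=H[:3,:3].T@(Rt.T@(P-st['tool_pos'])-H[:3,3]);u=f['mtx']@c/c[2]
    cv2.circle(im,(int(round(u[0])),int(round(u[1]))),2,(0,255,0),-1)
cv2.imwrite('pics/w7c.png',cv2.resize(im,None,fx=1.25,fy=1.25,interpolation=cv2.INTER_CUBIC))
E
```

```text
13.4 [ 0.6032 -0.2494  0.1606] [ 0.0046  0.9904 -0.061   0.1239] [-0.1038  0.8801  0.0242]
wand [(0.73, [466.8, 116.7])]
wand_grip [(0.88, [490.6, 146.9]), (0.83, [317.6, 210.2])]
[ 0.6082 -0.2513  0.1712]
```

View pics/w7c.png

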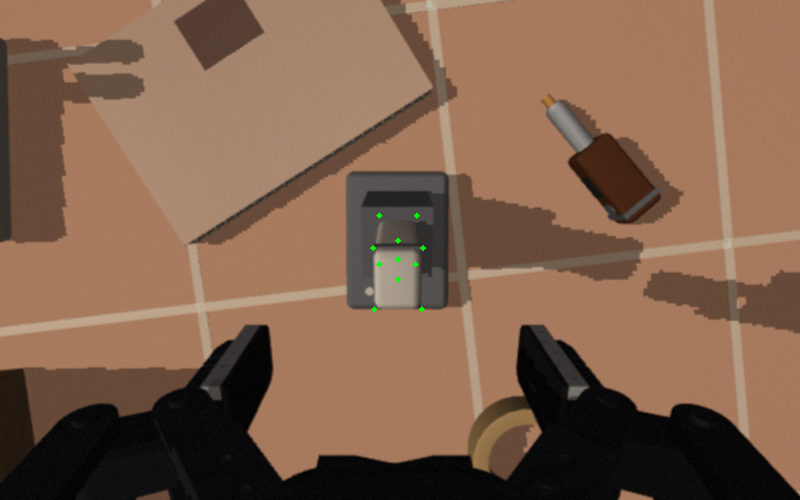

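Emit:
step_arm(
  motion=[
    [0.016,-0.002,-0.06,0,0,0,0],
    [0.032,-0.004,-0.12,0,0,0,0],
    [0.042,-0.0055,-0.16,0,0,0,0],
    [0.046,-0.006,-0.175,0,0,0,0],
    [0.046,-0.006,-0.175,0,0,0,0],
    [0.046,-0.006,-0.175,0,0,0,0],
  ],
)

```text
time: 14.15
tool_pos: [0.6316, -0.2547, 0.0846]
tool_rot: [0.009, 0.989, -0.06, 0.132]
contact_force: [0.5, 0.4, 0.7]
gripper_width: 1.002
```

```bash
python3 - <<'E'
from h import *
np.set_printoptions(precision=4,suppress=True)
st=monitor.state()
f=grab('wrist','w8.png');print(st['time'],st['tool_pos'],st['tool_rot'],st['contact_force'])
cv2.imwrite('pics/w8c.png',cv2.imread('pics/w8.png'))
E
```

```text
14.15 [ 0.6316 -0.2547  0.0846] [ 0.0087  0.9894 -0.0598  0.1319] [0.5319 0.442  0.6578]
```

View pics/w8.png

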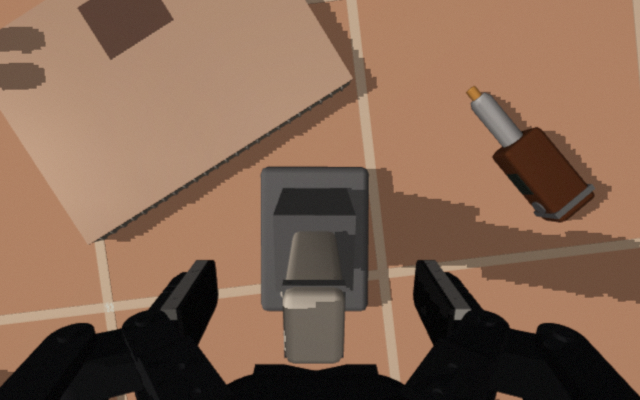

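Emit:
step_arm(
  motion=[
    [0,0,0,0,0,0,200],
    [0,0,0,0,0,0,255],
    [0,0,0,0,0,0,255],
    [0,0,0,0,0,0,255],
    [0,0,0,0,0,0,255],
    [0,0,0,0,0,0,255],
    [0,0,0,0,0,0,255],
  ],
)

```text
time: 14.9
tool_pos: [0.6302, -0.2542, 0.0819]
tool_rot: [0.008, 0.99, -0.06, 0.13]
contact_force: [-0.8, -0.1, 2.9]
gripper_width: 0.25
```

```bash
python3 - <<'E'
from h import *
np.set_printoptions(precision=4,suppress=True)
st=monitor.state()
f=grab('wrist','w9.png');print(st['time'],st['tool_pos'],st['tool_rot'],st['contact_force'],st['gripper_width'])
E
```

```text
14.9 [ 0.6302 -0.2542  0.0819] [ 0.0079  0.9896 -0.0601  0.1301] [-0.7718 -0.0934  2.8639] 0.24990375487280087
```

View pics/w9.png

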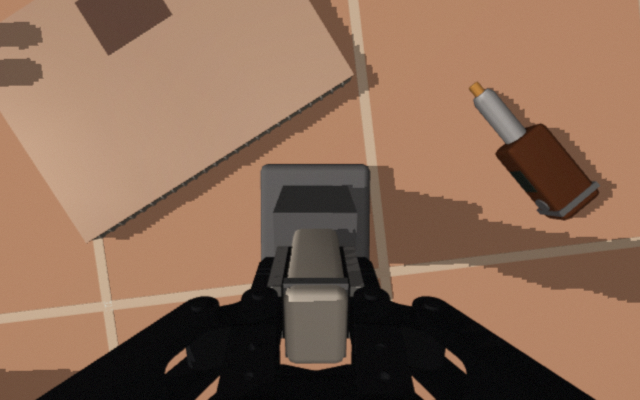

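Emit:
step_arm(
  motion=[
    [-0.01,0.0012,0.0386,0,0,0,255],
    [-0.02,0.0025,0.077,0,0,0,255],
    [-0.03,0.0037,0.116,0,0,0,255],
    [-0.04,0.005,0.155,0,0,0,255],
    [-0.05,0.006,0.2,0,0,0,255],
    [-0.06,0.008,0.26,0.0052,0.087,0.04,255],
    [-0.06,0.008,0.34,0.0105,0.174,0.08,255],
    [-0.06,0.008,0.4,0.0105,0.174,0.08,255],
    [-0.06,0.008,0.4,0.0105,0.174,0.08,255],
  ],
)

```text
time: 15.85
tool_pos: [0.6028, -0.2512, 0.2876]
tool_rot: [0.002, 1.0, -0.0, 0.004]
contact_force: [0.2, 0.4, 0.4]
gripper_width: 0.252
```

```bash
python3 - <<'E'
from h import *
np.set_printoptions(precision=4,suppress=True)
st=monitor.state()
f=grab('wrist','w10.png');print(st['time'],st['tool_pos'],st['tool_rot'],st['contact_force'],st['gripper_width'])
f=grab('scene','s10.png')
im=cv2.imread('pics/s10.png')
cv2.imwrite('pics/s10c.png',cv2.resize(im[120:370,200:400],None,fx=2.4,fy=2.4,interpolation=cv2.INTER_CUBIC))
E
```

```text
15.85 [ 0.6028 -0.2512  0.2876] [ 0.0023  1.     -0.0001  0.0042] [0.1556 0.4338 0.3842] 0.2524303229409465
```

View pics/w10.png

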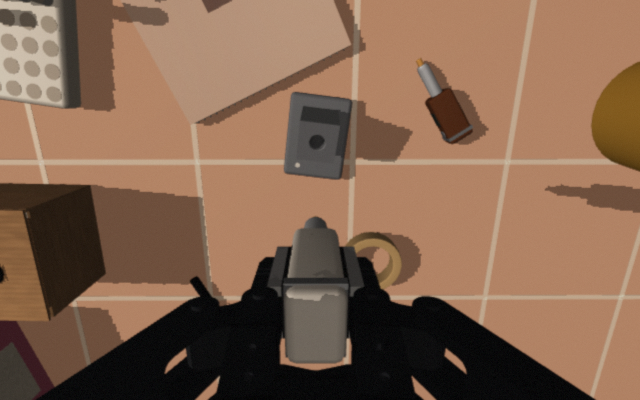

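View pics/s10c.png

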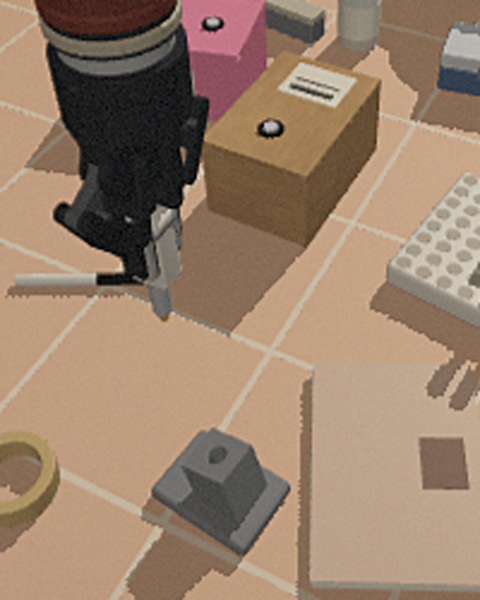

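```bash
cat > ov.py <<'E'
from h import *
import pickle
f,_=pickle.load(open('w7.pkl','rb'));H=np.array(f['hand_eye'])
im=cv2.imread('pics/w10.png');im=cv2.resize(im,None,fx=3,fy=3,interpolation=cv2.INTER_CUBIC)
def pr(P):
    c=H[:3,:3].T@(np.array(P)-H[:3,3]);u=f['mtx']@c/c[2];return (int(u[0]*3+1),int(u[1]*3+1))
def quad(z,hx,hy,col,ox=0,oy=0):
    cv2.polylines(im,[np.array([pr((ox+a*hx,oy+b*hy,z)) for a,b in ((1,1),(1,-1),(-1,-1),(-1,1))])],True,col,1)
quad(.015,.015,.011,(0,255,0));quad(-.047,.015,.011,(0,255,0))
for z,r in ((.015,.0072),(.053,.0072),(.061,.0035)):
    for a in np.linspace(0,6.28,40): cv2.circle(im,pr((r*np.cos(a),r*np.sin(a),z)),1,(0,0,255),-1)
cv2.imwrite('pics/w10o.png',im[590:1110,650:1250])
print(pr((0,0,.061)))
E
python3 ov.py
```

```text
(947, 657)
```

View pics/w10o.png

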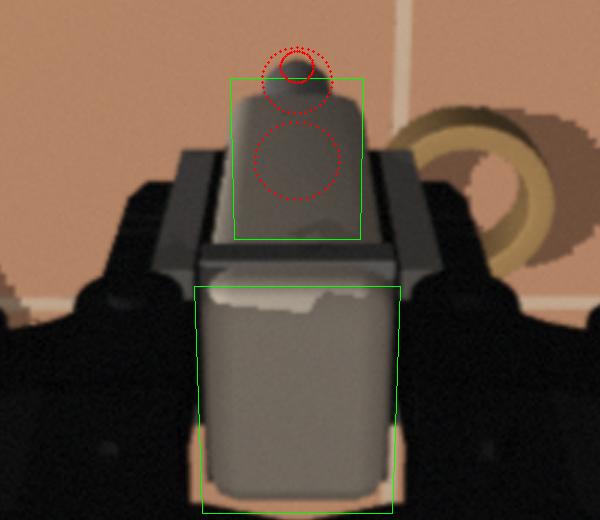

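Emit:
step_arm(
  motion=[
    [-0.03,0.09,0,0,0,0,255],
    [-0.06,0.18,0,0,0,0,255],
    [-0.09,0.27,0,0,0,0,255],
    [-0.12,0.36,0,0,0,0,255],
    [-0.15,0.45,0,0,0,0,255],
    [-0.18,0.54,0,0,0,0,255],
    [-0.2,0.62,0,0,0,0,255],
    [-0.202,0.67,-0.04,0,0,0,255],
    [-0.202,0.69,-0.1,0,0,0,255],
    [-0.202,0.69,-0.15,0,0,0,255],
  ],
)

```text
time: 16.95
tool_pos: [0.4968, 0.0963, 0.2025]
tool_rot: [-0.0, 1.0, 0.001, -0.002]
contact_force: [0.2, -0.3, -1.2]
gripper_width: 0.251
```

Emit:
step_arm(
  motion=[
    [0,0,0,0,0,0,255],
    [0,0,0,0,0,0,255],
  ],
)

```text
time: 17.15
tool_pos: [0.4978, 0.0947, 0.2048]
tool_rot: [0.0, 1.0, -0.001, -0.002]
contact_force: [1.0, 0.1, -1.5]
gripper_width: 0.255
```

```bash
python3 - <<'E'
from h import *
import pickle
np.set_printoptions(precision=4,suppress=True)
st=monitor.state()
f=grab('wrist','w11.png');print(st['time'],st['tool_pos'],st['tool_rot'],st['contact_force'],st['gripper_width'])
pickle.dump((dict(f),st),open('w11.pkl','wb'))
s=grab('scene','s11.png');t=grab('top','t11.png')
pickle.dump((dict(s),dict(t)),open('st11.pkl','wb'))
im=cv2.imread('pics/s11.png')
a=cv2.resize(im[130:210,260:360],None,fx=6,fy=6,interpolation=cv2.INTER_CUBIC)
cv2.imwrite('pics/s11c.png',a)
im=cv2.imread('pics/w11.png')
cv2.imwrite('pics/w11c.png',cv2.resize(im[140:380,200:440],None,fx=2.5,fy=2.5,interpolation=cv2.INTER_CUBIC))
print(monitor.state()['tool_pos'])
E
```

```text
17.15 [0.4978 0.0947 0.2048] [ 0.0001  1.     -0.0005 -0.0019] [ 0.9536  0.0641 -1.4829] 0.25478091597215774
[0.4999 0.0946 0.2081]
```

View pics/w11c.png

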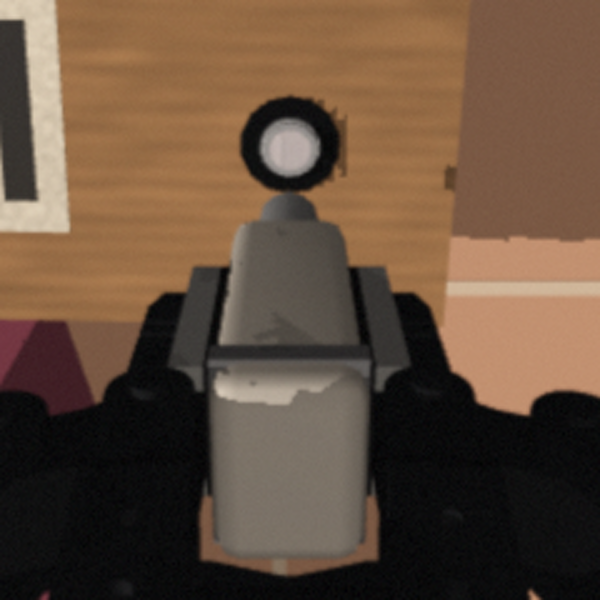

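View pics/s11c.png

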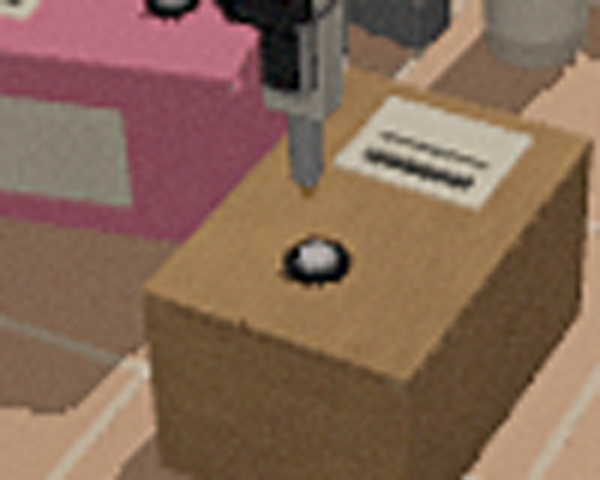

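```bash
python3 - <<'E'
from h import *
import pickle
np.set_printoptions(precision=4,suppress=True)
f,st=pickle.load(open('w11.pkl','rb'));s,t=pickle.load(open('st11.pkl','rb'))
print('logger from wrist',atz(f,(316.4,198.8),.1135,st))
print('logger proj scene',proj(s,[.5013,.094,.1135]),'obs 312.3,172.3')
for z in (.204,.206,.208):
  print(z,'tip proj',proj(s,[[.4985,.0946,z-.061],[.4955,.0946,z-.061],[.4985,.0976,z-.061]]),'nose top',proj(s,[.4985,.0946,z-.015]))
S=np.array(s['pixels']);print(S[156:168,304:318].tolist() if 0 else '')
g=cv2.cvtColor(S,cv2.COLOR_RGB2GRAY);print(g[144:166,302:320])
E
```

```text
logger from wrist [0.5019 0.0939 0.1135]
logger proj scene [[312.56   171.9954]] obs 312.3,172.3
0.204 tip proj [[311.3838 162.644 ]
 [310.3557 162.333 ]
 [311.9277 162.0032]] nose top [[310.8225 147.939 ]]
0.206 tip proj [[311.3601 162.0249]
 [310.3306 161.7141]
 [311.9049 161.3845]] nose top [[310.7973 147.2768]]
0.208 tip proj [[311.3364 161.4041]
 [310.3055 161.0935]
 [311.882  160.764 ]] nose top [[310.7719 146.6126]]

[[ 94  87  79  38  20  25   6   8  92  84  61 121 102 106 110 116 119 123]
 [ 89  91 119 108  95  67  65  68  92  90 112 127 103 105 107 117 118 122]
 [ 94  93 121 116 117 111 110  96 103 106 123 119 104 102 118 121 120 121]
 [ 88  86 112 119 131 122 119 113 117 118 121 124 102 106 104 124 122 126]
 [ 88  93  92  93  97  99 119 125 122 120 120 126 102  99 118 121 123 127]
 [ 86  92  88  81  90  80  90  94  92 111 124 127 102 121 123 126 123 124]
 [ 93  94  90  89  95  84  87  91  96 100  88  98 123 125 127 129 128 121]
 [ 88  93  92  92  88  90  80  98  98 100  86  94 128 130 128 128 124 120]
 [ 88  89  85  93  88 110  88  94 102 100  91  97 126 132 130 124 118 14
[... 278 characters left out ...]
125 135 186 188 188 191]
 [102 122 126 129 128 136  98  91 100 102  92  83 122 141 155 177 189 188]
 [122 126 130 129 130 139 109  92  96  93  94  89 125 127 124 138 142 151]
 [127 129 124 130 129 130 102  93  97  96  88 112 125 123 129 121 124 124]
 [131 127 128 130 132 128 125 104  85 107  88 126 124 127 129 129 121 127]
 [127 129 130 130 128 127 130 126  90  89 100 123 127 128 129 125 129 125]
 [122 128 130 128 129 125 126 132 100  90 115 131 130 130 130 125 125 127]
 [127 124 131 127 126 131 128 129 123 124 125 126 130 131 130 130 124 125]
 [127 127 128 127 129 128 124 129 126 133 132 131 132 126 133 129 126 120]
 [127 124 127 127 128 124 127 127 128 129 130 130 128 130 128 126 125 123]]
```

Emit:
step_arm(
  motion=[
    [0.0066,-0.001,-0.02,0,0,0,255],
    [0.0066,-0.001,-0.04,0,0,0,255],
    [0.0066,-0.001,-0.055,0,0,0,255],
    [0.0066,-0.001,-0.055,0,0,0,255],
    [0.0066,-0.001,-0.055,0,0,0,255],
    [0.0066,-0.001,-0.055,0,0,0,255],
  ],
)

```text
time: 17.9
tool_pos: [0.5026, 0.0944, 0.1794]
tool_rot: [-0.0, 1.0, -0.0, 0.0]
contact_force: [0.1, -0.4, -0.4]
gripper_width: 0.249
```

```bash
cat > look.py <<'E'
import sys
from h import *
import pickle
np.set_printoptions(precision=4,suppress=True)
n=sys.argv[1]
P=[]
for i in range(2): P.append(monitor.state()['tool_pos']);grab('top')
st=monitor.state()
f=grab('wrist','w%s.png'%n);P.append(st['tool_pos'])
print(st['time'],np.array(P),st['tool_rot'],st['contact_force'],st['gripper_width'])
pickle.dump((dict(f),st),open('w%s.pkl'%n,'wb'))
s=grab('scene','s%s.png'%n)
im=cv2.imread('pics/s%s.png'%n)
a=cv2.resize(im[130:190,275:345],None,fx=6,fy=6,interpolation=cv2.INTER_CUBIC)
im=cv2.imread('pics/w%s.png'%n)
b=cv2.resize(im[160:250,265:365],None,fx=4,fy=4,interpolation=cv2.INTER_CUBIC)
a=a[:360,:400];
cv2.imwrite('pics/c%s.png'%n,np.hstack([a,b]) if a.shape[0]==b.shape[0] else np.hstack([a[:360],b[:360]]))
g=cv2.cvtColor(np.array(s['pixels']),cv2.COLOR_RGB2GRAY);print(g[160:180,302:322])
E
python3 look.py 12
```

```text
18.0 [[0.5026 0.0944 0.1794]
 [0.5027 0.0944 0.1796]
 [0.5027 0.0944 0.1797]] [-0.      1.     -0.0003  0.0005] [-0.1113  0.4746 -1.4818] 0.2478452640104131
[[133 126 131 130 130 131 132  97  88  94 101 100  86 123 131 131 123 127
  122 121]
 [130 125 133 130 127 126 132 105  90  97  94 101  85 127 132 132 128 127
  126 124]
 [126 126 126 127 129 132 133 115  86  95 104  97  87 127 132 127 123 123
  127 123]
 [127 126 127 129 128 127 131 114  89  92 104 101  85 127 134 129 128 123
  121 121]
 [126 129 128 125 126 125 128 113  88  97  97  99  86 127 133 127 125 123
  121 125]
 [129 129 127 130 130 130 134 108  87  97 101  96  84 122 129 130 124 124
  124 126]
 [125 127 130 129 133 129 130 134  90 100 100  94  87 119 130 125 124 127
  127 124]
 [126 129 132 130 133 130 131 138  90  92 100  94  88 121 130 126 126 129
  126 127]
 [129 134 135 130 130 131 132 136  99  98 103  95  91 132 131 129 126 127
  130 121]
 [134 131 134 132 125 135 131 138 138  90  97  87 105 136 135 134 128 131
  125 123]
 [133 135 133 130 129 135 142  98  62  58  87  77  90  68  68 137 138 129
  127 126]
 [131 131 129 131 135 124  75  34 156 174 153 120 166  89  17  76 134 132
  128 119]
 [131 130 132 132 137  80  11   0 176 143 121 170 173 148  45  16  92 134
  129 129]
 [130 128 129 130 141  53   9  77 137 106  99 180 151 122  40   6  75 127
  125 126]
 [126 126 124 129 138  63  14  41  72 105 100 133 102  69  17   1  92 132
  125 124]
 [127 128 128 133 102  68  22   0  18  41  56  56  37  22   8  31 124 128
  126 128]
 [129 127 127 129 128  87  62  29   5   0   2   0   1   1  26 117 131 128
  124 126]
 [134 130 131 132 139  91  84  80  73  55  99  56 127 125 122 133 130 124
  123 122]
 [133 135 138 100  96  83  83  80 124 128 131 120 134 131 128 125 127 126
  124 125]
 [136 105  96  84  78  83  79  77 126 133 130 125 127 126 126 127 119 121
  124 120]]
```

View pics/c12.png

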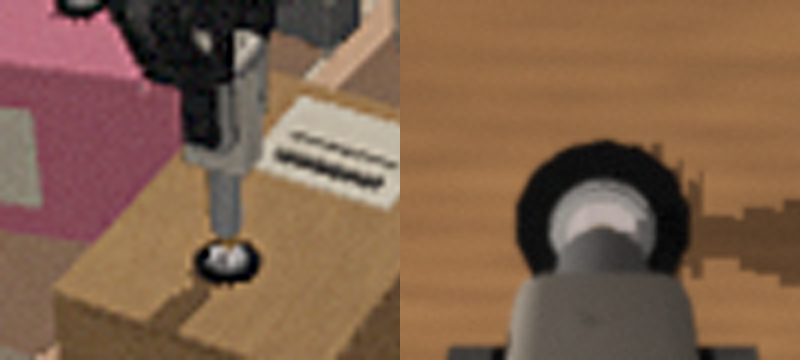

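```bash
python3 - <<'E'
from h import *
import pickle
np.set_printoptions(precision=4,suppress=True)
f,st=pickle.load(open('w12.pkl','rb'))
x=lambda r,z:atz(f,(316.2,r),z,st)[0]
print('mount front->centre',x(160+142/4,.1105)-.015,'can front->centre',x(205,.1135)-.008)
for z in (.120,.1235,.127,.130): print(z,'nose centre',x(217,z)-.0072)
print('y mount',atz(f,(265+205/4,200),.1105,st)[1],'nose',atz(f,(265+204/4,217),.125,st)[1], 'nose width', 14.4e-3/(92/4)*337)
# depth of nose-end centre for z
q=st['tool_rot'];H=np.array(f['hand_eye'])
for z in (.049,.053,.057): print(z,(H[:3,:3].T@(np.array([0,0,z])-H[:3,3]))[2])
E
```

```text
mount front->centre 0.5011735264325078 can front->centre 0.5026384655088235
0.12 nose centre 0.4975368636178683
0.1235 nose centre 0.4988074116700807
0.127 nose centre 0.5000779597222931
0.13 nose centre 0.5011670009099036
y mount 0.09389629781622068 nose 0.0940936167304973 nose width 0.21099130434782606
0.049 0.20438758842109556
0.053 0.2082096513368853
0.057 0.21203171425267503
```

Emit:
step_arm(
  motion=[
    [0.003,0,-0.004,0,0,0,255],
    [0.003,0,-0.008,0,0,0,255],
    [0.003,0,-0.012,0,0,0,255],
    [0.003,0,-0.012,0,0,0,255],
    [0.003,0,-0.012,0,0,0,255],
  ],
)

```text
time: 18.6
tool_pos: [0.5042, 0.0944, 0.1735]
tool_rot: [-0.0, 1.0, -0.0, 0.0]
contact_force: [-0.1, 0.4, 1.8]
gripper_width: 0.25
```

```bash
cat > fz.py <<'E'
from h import *
np.set_printoptions(precision=4,suppress=True)
F=[];P=[]
for i in range(8):
    st=monitor.state();F.append(st['contact_force']);P.append(st['tool_pos']);eyes.grab_frame('top')
F=np.array(F);P=np.array(P)
print(st['time'],F[:,2],F.mean(0),P[-3:],P[2:].mean(0))
E
python3 fz.py
```

```text
18.95 [1.7963 0.359  0.7123 0.6822 1.7007 1.4731 0.537  0.8336] [0.3718 0.0586 1.0118] [[0.5041 0.0944 0.1734]
 [0.5041 0.0944 0.1734]
 [0.5041 0.0944 0.1733]] [0.5041 0.0944 0.1734]
```

Emit:
step_arm(
  motion=[
    [0,0,-0.0026,0,0,0,255],
    [0,0,-0.0026,0,0,0,255],
    [0,0,-0.0026,0,0,0,255],
  ],
)

```text
time: 19.3
tool_pos: [0.5041, 0.0944, 0.172]
tool_rot: [-0.0, 1.0, -0.0, 0.0]
contact_force: [1.5, -0.5, 2.6]
gripper_width: 0.255
```

```bash
python3 fz.py; python3 look.py 13
```

```text
19.65 [2.642  2.5785 2.0008 2.3294 1.8809 2.3357 2.2131 2.5359] [ 0.92   -0.0756  2.3145] [[0.5041 0.0944 0.172 ]
 [0.5041 0.0944 0.172 ]
 [0.5041 0.0944 0.172 ]] [0.5041 0.0944 0.172 ]
19.8 [[0.5041 0.0944 0.1719]
 [0.5041 0.0944 0.1719]
 [0.5041 0.0944 0.1719]] [-0.      1.     -0.0004  0.0002] [0.3264 0.7253 2.8311] 0.25205015374474626
[[133 128 133 130 129 123 111 117 100 120 127 122 121 126 104 101 119 127
  123 124]
 [125 127 133 131 132 127 124 130  82  98 104 100 116 126 106 124 126 124
  127 125]
 [125 129 128 127 129 130 128 136  93  89  97 101  99 105 126 129 129 124
  124 119]
 [126 130 130 126 128 129 127 135  93  93  97 104  95  93 133 133 124 124
  122 126]
 [126 127 130 126 129 128 127 136  88  92 104 101  89  93 134 128 122 118
  123 125]
 [129 125 128 131 127 127 129 137  87  89  99 100  94  81 129 129 125 123
  128 125]
 [125 126 129 132 130 131 133 132 104  89 101 102  93  86 131 128 126 124
  126 128]
 [124 130 132 131 126 129 132 133 104  92  96  99  97  84 133 131 126 127
  130 128]
 [129 131 134 131 130 128 131 136 108  92  98 100  95  84 129 130 128 127
  129
[... 241 characters left out ...]
 138 136
  126 122]
 [128 129 131 133 138  81  29   0 179 131 101 102 123 141  45   1  98 130
  124 121]
 [127 132 128 129 141  53  12  79 144 109 108  95 134 128  37  10  79 129
  128 124]
 [131 127 122 128 141  61  16  38  77 103 108 106  99  71  28  16  94 127
  124 125]
 [128 130 127 130  98  62  14   1  27  52  56  62  35  17  11  21 122 130
  122 124]
 [130 130 128 135 128  86  58  31   0   1   5   2   6   0  25 122 134 132
  123 119]
 [128 130 128 136  99  89  83  82  82  56  96  63 130 123 118 131 125 125
  124 124]
 [131 130 137 101  80  81  84  87  81 129 133 123 134 128 130 126 122 125
  124 127]
 [132 134 103  80  79  83  85  76  73 133 133 130 121 127 126 127 122 119
  125 122]]
```

View pics/c13.png

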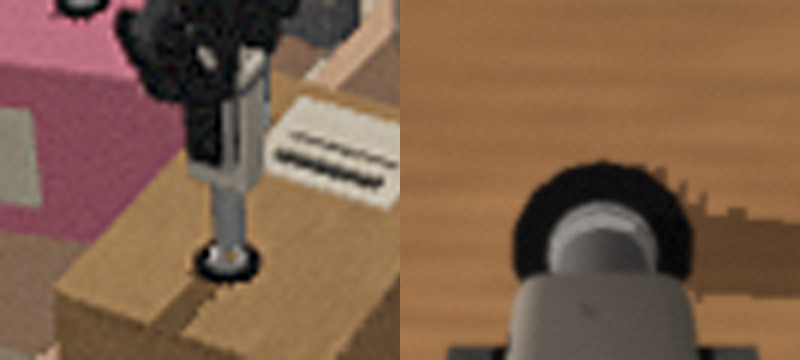

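```bash
python3 - <<'E'
from h import *
import pickle
np.set_printoptions(precision=4,suppress=True)
f,st=pickle.load(open('w13.pkl','rb'))
x=lambda r,z:atz(f,(316.2,r),z,st)[0]
print('mount',x(160+162/4,.1105)-.015,'can',x(160+203/4,.1135)-.008,'nose',x(217,.119)-.0072)
print('carton moved check:'); s,t=pickle.load(open('st11.pkl','rb'))
print(monitor.state()['time'],monitor.state()['contact_force'],monitor.state()['joint_vel'])
im=cv2.imread('pics/s13.png');cv2.imwrite('pics/s13c.png',im[60:400,150:550])
E
```

```text
mount 0.5014529173710295 can 0.5026521148377427 nose 0.5012864787752872
carton moved check:
19.9 [ 1.8674 -0.1365  3.1729] [ 0.0011 -0.002   0.0012  0.0008  0.0011  0.0007]
```

View pics/s13c.png

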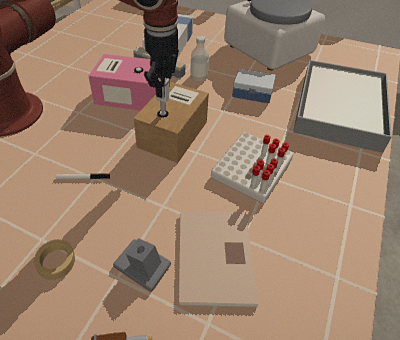

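```bash
python3 -c "
from h import *
print(manip.job_done())
st=monitor.state();print(st['time'],st['tool_pos'],st['contact_force'])"
```

```text
the job is handed in; nothing more can be done
None
the job is handed in; nothing more can be done
```

I closed the carton and handed the job in at about 20 s, with the wand still held upright and pressed on the logger button. The hand-in gives no verdict, so this rests on my own checks.

- **Carton:** I folded in the left dust flap, then the right, and saw both lying flat before I touched the lid. I swung the lid down and pressed it to its stop, at about 107 mm. The pictures showed it fully shut and the carton in the same place.
- **Wand:** I drew it out along its axis, set it upright and lowered it onto the button.
- **Alignment:** The nose was within about 1.5 mm of the button's middle in the wrist picture, and the scene picture agreed to about 1 mm. The tool was vertical. The wand's own tilt in the grip was not measured exactly; I put it at no more than about 0.04 rad (limit 0.12).
- **Press:** The tool force had risen from about -0.8 N free to 2.3–3.2 N, so I judge the push at about 3–4 N. The tip's travel came out at about 2.5 mm from height and about 3.5 mm from force. These differ, but both are inside the 1.2–5 mm limit.
- **Other things on the bench:** The stand and the other items looked undisturbed in the last picture.

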